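# Load the dipping basket and hold it over the ultrasonic tank

### The job

Pour the six tube plugs out of the blue cup into the basket of the dipping carrier where it stands, and stand the empty cup upright back on the bench. Then grip the loaded carrier by the yellow band at its balance point, lift it, and hold it level and still a few centimetres above the open cleaning tank, the basket centred over the opening and lined up with it so that it could be lowered straight in. Finish while still holding it there, with all six plugs in the basket; do not lower it or let go, and leave the other things on the bench where they are.

Things in the scene. Friction and masses are not known exactly. Their poses are not given: they have to be found in the camera images.
- carrier: Dipping carrier, loose, 370 to 490 g. Steel basket 110 (x) x 84 (y) x 45 (z) mm outside, 3 mm walls and floor; origin: centre of its underside, z up. From a 61 mm tall lug at its -x end a 14 x 14 mm square bar runs along -x, its axis 55 mm above the underside, to a black foot (36 mm diameter, 66 mm tall, at x = -215 mm) that also stands on the bench. Bare bar: x = -60 to -195 mm.
- band (a point): Middle of the 24 mm yellow band on the carrier's bar (14 x 14 mm), on the bar's axis: 55 mm above the underside, 114 mm from the basket's centre towards the foot. Balance point of the carrier with all six plugs aboard (true to about 8 mm). Axes as the carrier's: x along the bar towards the basket.
- cup: Blue open cup, loose, 150 g, holding the plugs at the start. Origin: centre of its underside, z up. 62 mm diameter at the base, 108 mm at the rim, 30 mm tall, 3 mm wall. Round handle, 14 mm diameter, level along the cup's -x, axis 55 mm above the underside, x = -60 to -140 mm; it starts roughly towards the robot. Plugs slide out when it is tipped some 75 to 90 degrees.
- cup_grip (a point): Point on the axis of the cup's round handle (14 mm diameter, along the cup's x), 100 mm from the cup's centre and 55 mm above its underside.
- tank: Open ultrasonic cleaning tank, fixed: white case 220 (x) x 175 (y) x 100 (z) mm, empty and dry. Origin: centre of its underside; z up. Its front (-x) with the blue panel faces roughly towards the robot. Stands left or right of the carrier; the cup stands on the other side.
- tank_mouth (a point): Centre of the tank's opening, level with the rim, 100 mm above the bench. The opening is 160 mm along the tank's x by 125 mm along its y.
- plug0_mid (a point): Centre of metal tube plug 1 of 6, red, 18 mm diameter, 16 mm long, about 12 g; starts standing in the cup.
- plug1_mid (a point): Centre of metal tube plug 2 of 6, orange, 18 mm diameter, 16 mm long, about 12 g; starts standing in the cup.
- plug2_mid (a point): Centre of metal tube plug 3 of 6, red, 18 mm diameter, 16 mm long, about 12 g; starts standing in the cup.
- plug3_mid (a point): Centre of metal tube plug 4 of 6, orange, 18 mm diameter, 16 mm long, about 12 g; starts standing in the cup.
- plug4_mid (a point): Centre of metal tube plug 5 of 6, red, 18 mm diameter, 16 mm long, about 12 g; starts standing in the cup.
- plug5_mid (a point): Centre of metal tube plug 6 of 6, orange, 18 mm diameter, 16 mm long, about 12 g; starts standing in the cup.
- pot1: Bystander: screw-cap specimen pot, 52 mm wide, 65 mm tall, green cap. Origin: centre of its underside.
- pot2: Bystander: the same pot with a white cap. Origin: centre of its underside.
- slidebox: Bystander: yellow slide box 90 x 130 x 55 mm. Origin: centre of its underside.
Things that resemble listed ones, but are neither listed nor needed, are in the scene too. Several things have the shape of the cup; the one meant has the colours described above.

How it is judged:
By the outcome, as a careful person would: the job done as asked, in the order asked, and still so for the second after the job is handed in, while the arm keeps its last pose, push and grip.
It also fails if it takes over 72 s, if anything falls off the work surface, if the arm or the gripper's body presses on something with over 40 N, if the wrist force passes 120 N, or if a joint passes its speed limit or range.

### The arm

A 6-joint arm with a two-finger parallel gripper is mounted at the origin on the work surface. World frame = base frame: x ahead of the robot, y to its left, z up, the work surface at z = 0. Lengths are in mm, angles in rad, forces in N, time in s.
With the tool pointing down it reaches from about 350 to 975 mm from the base axis. Payload 4.9 kg.
Tool frame: the origin (TCP) lies at the very end of the fingers, on their centre line; the grasp point (between the pads) lies 19 mm behind it; z points along the fingers, x is the direction in which the jaws open and shut, and the axes are right-handed (so a half turn about z gives the same grasp; the last joint's range is limited). The gripper opens to 85 mm and grips with 20 to 120 N. Pads are 22 mm wide; open, the fingers measure 114 mm over their backs; the gripper's body (76 mm by 85 mm) begins 54 mm behind the grasp point. The pads swing forward as they close: fully open they stand 13 mm farther back than shut.
Start: joints at [-1.257, 0.053, 1.613, -0, 1.476, -0.119], TCP at [262.126, -567.355, 231.304] pointing down, gripper open.
Joint ranges: [-3.01, 3.01], [-1.01, 2.22], [0.06, 2.58], [-1.02, 4.17], [0.09, 2.62], [-3.14, 3.14]. Speed limits (rad/s): [2.57, 2.57, 3.14, 3.14, 3.14, 3.14].

### API

Orientations are given as a 3x3 rotation matrix whose columns are the frame's x, y, z axes.
In Python, from plant import sensors, camera, ticket gives the robot as it stands.
- The arm moves only by the shell command python3 -m inch 'ROWS'. ROWS is JSON, one flat list of numbers, 7 for each row, row after row: the shift along the world's x, y, z in cm, then the turn, a rotation vector about the world's x, y, z in degrees, then the closure, from -1 (fully open) to 1 (shut), so that 0 is half open. In form: [x, y, z, ax, ay, az, hand, x, y, z, ax, ay, az, hand, ...]. A call has exactly 5 rows; each row shifts and turns the pose as measured when the row begins; what a row does not reach is not made up. A row lasts 1/8 s, in which the tool goes at most 62.5 mm and 10.7 degrees, less where a joint would pass 70% of its speed; a pose out of reach is approached as far as the arm can. A call with a gripper value outside its range is refused whole. The fingers move at their own pace and stop on an object; the grip force is fixed at half the most. Time passes only in rows, so rows that do not move let the fingers close, or fill a call up. It gives the time, the measured TCP pose, the force and the opening at its end, in the units of the state.
- sensors.sense(): the state, without advancing time (a new reading comes with each control period).
- camera(name): name is "scene" or "top" or "wrist"; returns a dict with "image" (384x512x3 uint8, red, green, blue), "fx", "fy", "cx", "cy" (pixels), "distortion" ([k1, k2, p1, p2, k3] as OpenCV has them; the pictures are not rectified), "extrinsics" (4x4, takes a point from camera to world coordinates); the wrist camera has in their place "mount" (4x4, takes a point from camera to tool coordinates, whose origin is the TCP and whose axes are the tool frame's). Camera axes: x right, y up, looking along -z (the intrinsics and any distortion apply to the point x, -y, -z); pixel columns grow to the right and rows downward; lengths in mm; the calibration is good to about 2 mm. A picture is of the moment at which its call begins: read the wrist's pose just before it. There is no depth.
- ticket.sign_off(): hands the job in, once; it reports no verdict.
The state is a dict: "time": time; "joints": joint angles; "qd": joint speeds; "effort": joint torques, N m; "eef_pos": TCP position; "tcp_rot": TCP orientation; "ft_force": force on the tool from outside, world axes, zero at the start; "ft_torque": the same for the moment, N m; "gripper_width": finger opening in mm.
Only numpy, scipy, OpenCV 4.12 (cv2) and the standard library are available. Lean on these libraries where they do the work, as an engineer would, in place of code of your own. Each camera call takes 0.05 s, during which the arm holds its last target. There are 200 camera calls.

## Working session

There is one attempt and no reset: what is moved stays moved. The work goes in short steps, Python scripts to look and compute and a shell command to move; the robot and the scene stay as the last step left them, time stands still between calls to the robot, and variables do not carry over. Pictures are saved under pics/ and viewed, about 8 in all and at most 12, crops included, and the job is handed in when it is done.

```bash
mkdir -p pics; ls; cat > h.py <<'E'
import numpy as np, cv2, json
from plant import sensors, camera
def grab(n,tag):
    s=sensors.sense(); c=camera(n)
    if n=='wrist':
        T=np.eye(4);T[:3,:3]=np.array(s['tcp_rot']);T[:3,3]=s['eef_pos'];c['E']=T@np.array(c['mount'])
    else: c['E']=np.array(c['extrinsics'])
    cv2.imwrite(f'pics/{tag}.png',c['image'][:,:,::-1]); np.save(f'pics/{tag}.npy',{k:c[k] for k in c},allow_pickle=True)
    return c
def load(tag): return np.load(f'pics/{tag}.npy',allow_pickle=True).item()
def K(c): return np.array([[c['fx'],0,c['cx']],[0,c['fy'],c['cy']],[0,0,1.]])
def ray(c,uv):
    p=cv2.undistortPoints(np.array(uv,float).reshape(-1,1,2),K(c),np.array(c['distortion'],float)).reshape(-1,2)
    d=np.c_[p[:,0],-p[:,1],-np.ones(len(p))]@c['E'][:3,:3].T
    return c['E'][:3,3],d
def plane(c,uv,z):
    o,d=ray(c,uv); return o+d*((z-o[2])/d[:,2])[:,None]
def proj(c,P):
    q=(np.atleast_2d(P)-c['E'][:3,3])@c['E'][:3,:3]; q=q*[1,-1,-1]
    return cv2.projectPoints(q,np.zeros(3),np.zeros(3),K(c),np.array(c['distortion'],float))[0].reshape(-1,2)
E
python3 - <<'E'
from h import *
a=grab('scene','s0');b=grab('top','t0')
for c in(a,b): print(c['E'][:3,3].round(),(-c['E'][:3,2]).round(2),c['fx'])
print(sensors.sense()['tcp_rot'])
E
```

```text
pics
[1047. -931.  979.] [-0.37  0.62 -0.69] 389.9565942519286
[ 357. -111. 1116.] [ 0.2   0.02 -0.98] 376.0110934468393
[[ 4.19451229e-01 -9.07777680e-01 -5.91839217e-04]
 [-9.07775979e-01 -4.19451596e-01  1.76931165e-03]
 [-1.85438953e-03 -2.04882522e-04 -9.99998260e-01]]
```

View pics/t0.png

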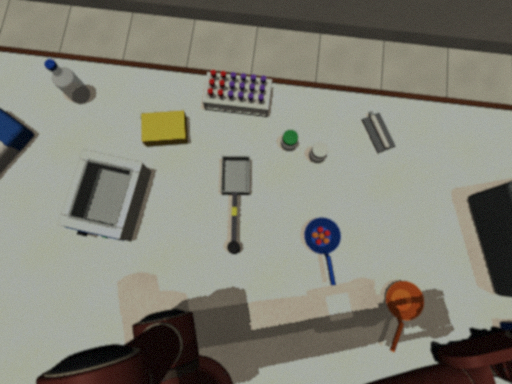

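View pics/s0.png

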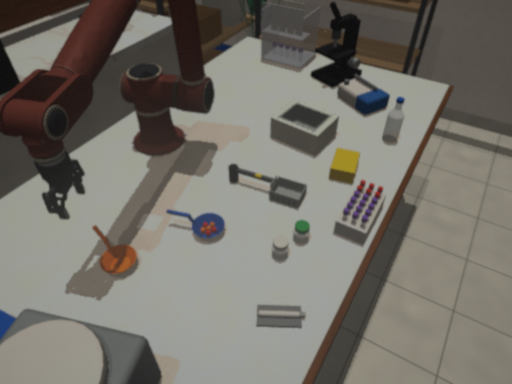

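The top view shows the blue cup at (322,236) with its handle to (333,283), the carrier basket at (237,175), band at (235,211), foot at (234,247), and the tank mouth near (105,193). The orange decoy cup is at (404,300). The scene view agrees.

```bash
python3 - <<'E'
from h import *
b=load('t0');im=cv2.cvtColor(b['image'],cv2.COLOR_RGB2HSV)
def comp(mask,box):
    x0,y0,x1,y1=box;m=np.zeros_like(mask);m[y0:y1,x0:x1]=mask[y0:y1,x0:x1];return m
bl=cv2.inRange(im,(100,120,40),(130,255,255)); m=comp(bl,(295,205,350,295))
ys,xs=np.nonzero(m);print('blue',xs.min(),xs.max(),ys.min(),ys.max(),len(xs))
# cup disc
d=comp(bl,(295,205,350,256)); c,_=cv2.findContours(d,0,2);c=max(c,key=cv2.contourArea);e=cv2.minEnclosingCircle(c);print(e)
C=plane(b,[e[0]],30)[0];print('cup rim centre',C.round(1))
h=comp(bl,(320,260,345,295));ys,xs=np.nonzero(h);i=ys>ys.max()-4
ctr=[[xs[(ys==y)].mean(),y] for y in range(262,ys.max()+1)]
P=plane(b,ctr,55);v=cv2.fitLine(P[:,:2].astype(np.float32),2,0,.01,.01).ravel();print('handle',P[0].round(1),P[-1].round(1),v)
ye=cv2.inRange(im,(20,130,80),(35,255,255));y=comp(ye,(222,195,250,228));ys,xs=np.nonzero(y);print('band',xs.min(),xs.max(),ys.min(),ys.max(),plane(b,[[xs.mean(),ys.mean()]],60).round(1))
g=b['image'].max(2)
dk=cv2.inRange(g,0,50);f=comp(dk,(222,235,248,260));ys,xs=np.nonzero(f);print('foot',xs.min(),xs.max(),ys.min(),ys.max(),plane(b,[[xs.mean(),ys.mean()]],60).round(1))
k=comp(cv2.inRange(g,0,150),(215,148,260,197));c,_=cv2.findContours(k,0,2);c=max(c,key=cv2.contourArea);r=cv2.minAreaRect(c);print('basket',r,plane(b,[r[0]],45).round(1))
cr=b['image'][130:300,40:360,::-1];cv2.imwrite('pics/t0c.png',cv2.resize(cr,None,fx=2.5,fy=2.5,interpolation=cv2.INTER_CUBIC))
E
```

```text
blue 305 339 218 284 804
((322.44952392578125, 236.69874572753906), 18.858592987060547)
cup rim centre [ 472.1 -298.5   30. ]
handle [ 401.9 -318.2   55. ] [ 344. -334.   55.] [ 9.6304798e-01  2.6932994e-01  3.7283206e+02 -3.2585382e+02]
band 232 236 207 215 [[511.3 -37.9  60. ]]
foot 228 239 240 252 [[411.  -50.1  60. ]]
basket ((236.0, 175.5), (41.0, 32.0), 90.0) [[617.9 -28.8  45. ]]
```

View pics/t0c.png

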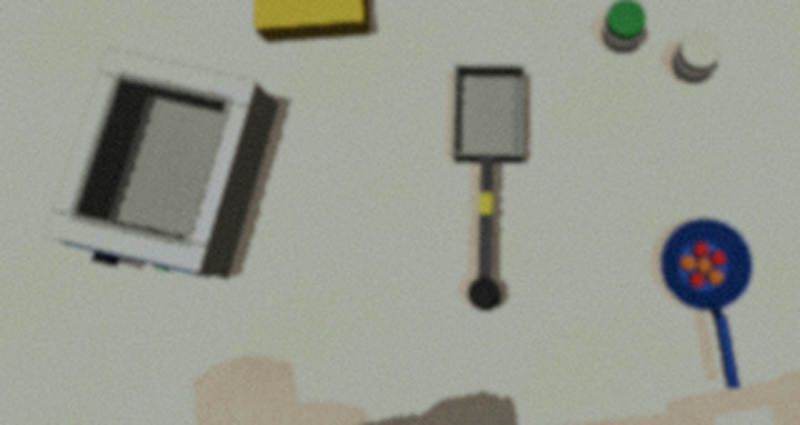

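```bash
python3 - <<'E'
from h import *
b=load('t0')
q=np.array([[122,75],[230,100],[190,242],[77,215]])/2.5+[40,130]
P=plane(b,q,100);print('tank',P.round(),P.mean(0).round(1))
for i in range(4):
    d=P[(i+1)%4]-P[i];print(np.linalg.norm(d).round(),np.degrees(np.arctan2(d[1],d[0])).round(1))
print(plane(b,[[290,137],[318,150]],65).round(),plane(b,[[404,300]],30).round())
E
python3 -m inch '[2.5,4.9,-0.6,0,0,-2,-1, 2.5,4.9,-0.6,0,0,-2,-1, 2.5,4.9,-0.6,0,0,-2,-1, 2.5,4.9,-0.6,0,0,-2,-1, 2.5,4.9,-0.6,0,0,-1.3,-1]'
python3 - <<'E'
from h import *
c=grab('wrist','w1');print(sensors.sense())
E
```

```text
tank [[598. 383. 100.]
 [585. 257. 100.]
 [423. 270. 100.]
 [437. 398. 100.]] [510.7 327.  100. ]
126.0 -96.2
162.0 175.3
128.0 83.8
162.0 -5.5
[[ 748. -173.   65.]
 [ 718. -258.   65.]] [[ 325. -539.   30.]]
time: 0.72
eef_pos: [387.1, -316.6, 196.7]
tcp_rot: [[0.255, -0.967, -0.001], [-0.967, -0.255, 0.004], [-0.005, -0.0, -1.0]]
ft_force: [-0.1, -0.5, -0.0]
gripper_width: 85.4
{'time': 0.775, 'joints': array([-0.82780554, -0.22837163,  1.93676969,  0.00682861,  1.44131434,
        0.47984093]), 'qd': array([-0.08285014,  0.03938079, -0.0325834 , -0.06193218, -0.00827487,
       -0.18285267]), 'effort': array([ -7.69690007, -25.93136787, -41.65219188,  -1.11957483,
        -0.69433959,   0.3411417 ]), 'eef_pos': array([ 389.01255121, -311.00838071,  195.39057501]), 'tcp_rot': array([[ 2.59242638e-01, -9.65812094e-01, -5.03959350e-04],
       [-9.65757004e-01, -2.59233360e-01,  1.05581736e-02],
       [-1.03278549e-02, -2.25042652e-03, -9.99944134e-01]]), 'ft_force': array([ 3.61854761,  2.50176665, -0.67485019]), 'ft_torque': array([ 0.10713525, -0.108686  ,  0.006979  ]), 'gripper_width': 85.46516904658064}
```

View pics/w1.png

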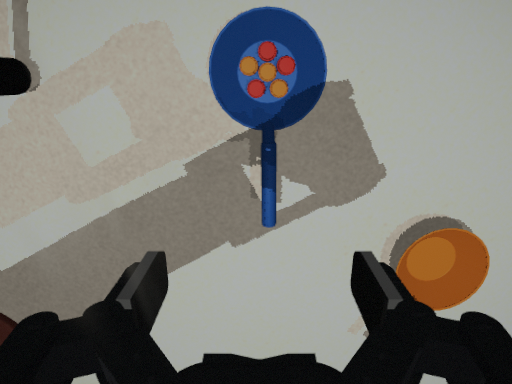

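The wrist view shows the blue cup rim centred near (268,69), all six plugs standing inside, and the handle running down to (269,225).

```bash
cat > cup.py <<'E'
from h import *
def cup(c,box):
    im=cv2.cvtColor(c['image'],cv2.COLOR_RGB2HSV);bl=cv2.inRange(im,(100,120,30),(130,255,255));x0,y0,x1,y1=box
    m=np.zeros_like(bl);m[y0:y1,x0:x1]=bl[y0:y1,x0:x1]
    cn,_=cv2.findContours(m,0,2);k=max(cn,key=cv2.contourArea);f=np.zeros_like(m);cv2.drawContours(f,[k],-1,255,-1)
    disc=cv2.morphologyEx(f,cv2.MORPH_OPEN,np.ones((31,31)));cn,_=cv2.findContours(disc,0,2)
    e=cv2.fitEllipse(max(cn,key=cv2.contourArea));C=plane(c,[e[0]],30)[0]
    h=f&~cv2.dilate(disc,np.ones((5,5)));cn,_=cv2.findContours(h,0,2);k=max(cn,key=cv2.contourArea).reshape(-1,2)
    P=plane(c,k,55)[:,:2].astype(np.float32);v=cv2.fitLine(P,2,0,.01,.01).ravel()
    d=v[:2]*np.sign((C[:2]-v[2:])@v[:2]);s=(P-C[:2])@d
    print('ellipse',e,'C',C.round(1),'yaw',np.degrees(np.arctan2(d[1],d[0])).round(1),'handle far end',s.min().round(1),'line offset',((v[2:]-C[:2])@[-d[1],d[0]]).round(1))
    return C,d,v[2:]
E
python3 - <<'E'
from cup import *
s=sensors.sense()
c=load('w1');C,d,p=cup(c,(180,0,350,260))
g=p+d*((C[:2]-p)@d-90)
print('grip',g.round(1),'now',s['eef_pos'].round(1))
E
```

```text
ellipse ((267.418701171875, 68.16777801513672), (116.42578887939453, 122.63911437988281), 1.6532273292541504) C [ 479.2 -299.3   30. ] yaw 15.2 handle far end -143.6 line offset -0.6
grip [ 392.5 -323.4] now [ 389.  -311.   195.4]
```

```bash
python3 -m inch '[0.3,-1.0,-2,0,0,0,-1, 0,-0.2,-3,0,0,0,-0.5, 0,0,-3,0,0,0,-0.4, 0,0,-3,0,0,0,-0.3, 0,0,0,0,0,0,-0.3]'
```

```text
time: 1.4
eef_pos: [392.0, -320.2, 81.3]
tcp_rot: [[0.265, -0.964, -0.002], [-0.964, -0.265, 0.012], [-0.012, -0.001, -1.0]]
ft_force: [-0.6, -0.3, -0.7]
gripper_width: 55.6
```

```bash
python3 -m inch '[0,-0.3,-2,0.5,0,0,-0.3, 0,0,-2,0,0,0,-0.3, 0,0,-0.5,0,0,0,-0.3, 0,0,0,0,0,0,0.3, 0,0,0,0,0,0,1]'; python3 -m inch '[0,0,0,0,0,0,1,0,0,0,0,0,0,1,0,0,0,0,0,0,1,0,0,0,0,0,0,1,0,0,0,0,0,0,1]'
```

```text
time: 2.02
eef_pos: [394.9, -327.0, 42.0]
tcp_rot: [[0.266, -0.964, 0.004], [-0.964, -0.266, 0.014], [-0.012, -0.008, -1.0]]
ft_force: [0.4, 0.8, 0.7]
gripper_width: 19.7
time: 2.65
eef_pos: [395.3, -327.3, 43.0]
tcp_rot: [[0.266, -0.964, 0.006], [-0.964, -0.266, 0.012], [-0.01, -0.009, -1.0]]
ft_force: [0.0, 0.9, -1.7]
gripper_width: 11.5
```

The fingers are gripping too high on the handle (11.5 mm wide where it should be 14), so I'll reopen, lower the tool and grip again.

```bash
python3 -m inch '[0,0,0,0,0,0,0,0,0,0,0,0,0,0,0,0.2,-0.7,0,0,0,0,0,0,-0.4,0,0,0,0.3,0,0,0,0,0,0,0.3]';  python3 -m inch '[0,0,0,0,0,0,1,0,0,0,0,0,0,1,0,0,0,0,0,0,1,0,0,0,0,0,0,1,0,0,0,0,0,0,1]'
```

```text
time: 3.28
eef_pos: [395.5, -325.5, 31.7]
tcp_rot: [[0.266, -0.964, 0.006], [-0.964, -0.266, 0.012], [-0.01, -0.009, -1.0]]
ft_force: [-0.1, -0.1, -0.6]
gripper_width: 30.2
time: 3.9
eef_pos: [395.5, -325.4, 31.7]
tcp_rot: [[0.266, -0.964, 0.006], [-0.964, -0.266, 0.012], [-0.01, -0.009, -1.0]]
ft_force: [-0.3, -0.3, 0.1]
gripper_width: 12.2
```

```bash
python3 -m inch '[0,0,1,0,0,0,1,0,0,2,0,0,0,1,0,0,3,0,0,0,1,0,0,4,0,0,0,1,0,0,2,0,0,0,1]'
python3 - <<'E'
from h import *
c=grab('wrist','w2');print(sensors.sense()['gripper_width'],sensors.sense()['joints'].round(3))
E
```

```text
time: 4.53
eef_pos: [392.5, -322.8, 153.0]
tcp_rot: [[0.266, -0.964, -0.001], [-0.964, -0.266, 0.017], [-0.017, -0.004, -1.0]]
ft_force: [0.1, -0.4, -2.5]
gripper_width: 12.5
11.812675919548038 [-0.841 -0.163  1.949  0.011  1.365  0.458]
```

View pics/w2.png

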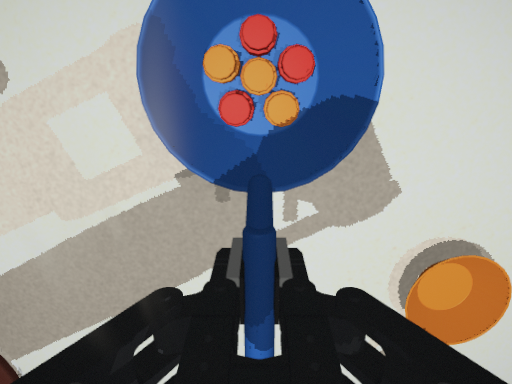

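The cup is held by its handle with all six plugs inside, and the force reads about 2.5 N. Next I'll refine the carrier pose from the top view.

```bash
python3 - <<'E'
from h import *
b=load('t0')
f=lambda q,z:plane(b,np.array(q)/2.5+[40,130],z)
P=f([[456,68],[524,68],[527,160],[455,160]],45);print(P.round(1),P.mean(0).round(1))
F=f([[485,293]],66)[0];B=f([[486,203]],62)[0];C=P.mean(0);print(F.round(1),B.round(1))
d=C-F;print(np.linalg.norm(d[:2]),np.degrees(np.arctan2(d[1],d[0])),np.linalg.norm((C-B)[:2]))
E
```

```text
[[668.3  18.6  45. ]
 [678.2 -61.4  45. ]
 [568.3 -78.7  45. ]
 [558.1   4.3  45. ]] [618.2 -29.3  45. ]
[409.5 -51.7  66. ] [510.  -39.3  62. ]
209.92544470330762 6.135287031003932 108.70278604168419
```

```bash
python3 -m inch '[1,2,0.5,0,0,-1,1,2,4,0.5,0,0,-1.5,1,2,4,0.5,0,0,-1.5,1,2,4,0,0,0,-1.5,1,2,4,0,0,0,-1.5,1]'; python3 -m inch '[2,4,0,0,0,-1,1,1.5,3,0,0,0,-1,1,1,2,0,0,0,0,1,0.5,0.5,0,0,0,0,1,0,0,0,0,0,0,1]'; python3 -c "
from h import *
print(sensors.sense()['joints'].round(3))"
```

```text
time: 5.2
eef_pos: [483.0, -140.5, 170.2]
tcp_rot: [[0.136, -0.991, 0.002], [-0.991, -0.136, 0.013], [-0.013, -0.004, -1.0]]
ft_force: [0.3, -0.4, -2.2]
gripper_width: 12.3
time: 5.82
eef_pos: [532.4, -39.3, 166.9]
tcp_rot: [[0.105, -0.995, -0.003], [-0.994, -0.105, 0.014], [-0.014, 0.002, -1.0]]
ft_force: [0.4, -0.0, -1.0]
gripper_width: 12.3
[-0.22  -0.114  1.886  0.013  1.377  1.243]
```

```bash
python3 -m inch '[0,0.3,0,8,0.8,0,1,0,0.3,0,9,0.9,0,1,0,0.3,0.1,9,0.9,0,1,0,0.3,0.1,9,0.9,0,1,0,0,0,0,0,0,1]'; python3 -c "
from h import *
print(sensors.sense()['joints'].round(3))"
```

```text
time: 6.45
eef_pos: [531.0, -32.2, 168.6]
tcp_rot: [[0.081, -0.995, -0.057], [-0.797, -0.099, 0.595], [-0.598, -0.003, -0.801]]
ft_force: [0.1, 0.7, -1.7]
gripper_width: 12.3
[-0.476  0.052  1.817  0.529  1.644  0.932]
```

```bash
python3 -m inch '[0,0.4,-1.2,6,0.6,0,1,0,0.4,-1.3,6.5,0.7,0,1,0,0.4,-1.3,6.5,0.7,0,1,0,0.4,-1.2,6,0.6,0,1,0,0,0,0,0,0,1]'; python3 -c "
from h import *
print(sensors.sense()['joints'].round(3))"
```

```text
time: 7.08
eef_pos: [532.3, -18.1, 119.7]
tcp_rot: [[0.05, -0.995, -0.082], [-0.479, -0.095, 0.873], [-0.877, -0.004, -0.481]]
ft_force: [-0.9, -0.2, -2.6]
gripper_width: 12.1
[-0.562  0.311  1.787  0.793  1.792  0.774]
```

```bash
python3 -m inch '[0,0.8,-0.4,4,0.4,0,1,0,0.3,0,4,0.4,0,1,0,0.2,0.1,4,0.4,0,1,0,0.1,0.1,4,0.4,0,1,0,0,0,0,0,0,1]'; python3 -m inch '[0,0.1,0.1,3,0.3,0,1,0,0.1,0.1,4,0.4,0,1,0,0.1,0.1,4,0.4,0,1,0,0,0,3,0.3,0,1,0,0,0,0,0,0,1]'; python3 - <<'E'
from h import *
print(sensors.sense()['joints'].round(3))
c=grab('scene','s1');t=grab('top','t1')
a=cv2.resize(c['image'][120:270,170:370],None,fx=2,fy=2);d=cv2.resize(t['image'][120:270,160:360],None,fx=2,fy=2)
cv2.imwrite('pics/p1.png',np.hstack([a,d])[:,:,::-1])
E
```

```text
time: 7.7
eef_pos: [536.2, -4.4, 124.6]
tcp_rot: [[0.036, -0.995, -0.092], [-0.238, -0.098, 0.966], [-0.971, -0.013, -0.24]]
ft_force: [-0.5, 0.7, -2.1]
gripper_width: 12.1
time: 8.32
eef_pos: [538.6, -1.6, 132.5]
tcp_rot: [[0.021, -0.995, -0.096], [0.006, -0.096, 0.995], [-1.0, -0.021, 0.004]]
ft_force: [0.1, 0.1, -1.8]
gripper_width: 11.9
[-0.577  0.556  1.722  1.095  2.068  0.721]
```

View pics/p1.png

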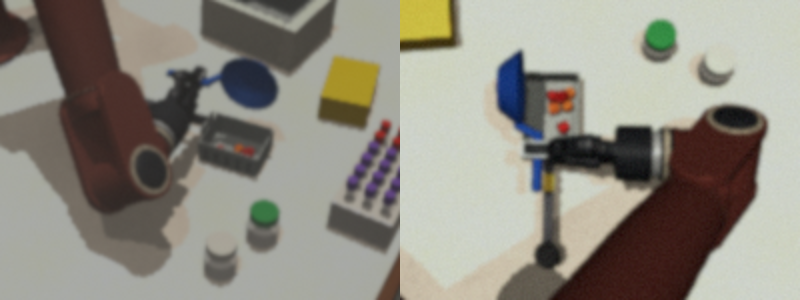

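The top crop (right half) shows red and orange plugs in the basket around (560,100) and (565,128), with none on the bench. I'll tip a bit further and check that the cup is empty with the wrist camera.

```bash
python3 -m inch '[0,0,0.2,4,0.4,0,1,0,0,0,4,0.4,0,1,0,0,0,0,0,0,1,0,0,0,0,0,0,1,0,0,0,0,0,0,1]'; python3 - <<'E'
from h import *
print(sensors.sense()['joints'].round(3))
c=grab('wrist','w3');t=grab('top','t2')
d=cv2.resize(t['image'][145:245,200:280],None,fx=3.84,fy=3.84,interpolation=cv2.INTER_CUBIC)
cv2.imwrite('pics/p2.png',np.hstack([cv2.resize(c['image'],(478,359)),d[:359]])[:,:,::-1])
E
```

```text
time: 9.05
eef_pos: [540.5, -2.8, 138.5]
tcp_rot: [[0.015, -0.995, -0.096], [0.14, -0.093, 0.986], [-0.99, -0.029, 0.138]]
ft_force: [0.7, -1.0, -2.3]
gripper_width: 12.2
[-0.574  0.617  1.704  1.181  2.147  0.723]
```

View pics/p2.png

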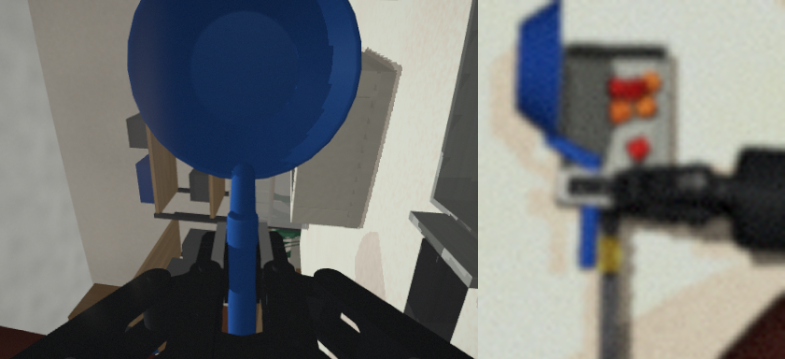

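The cup is empty in the wrist view, and the plugs lie in the basket. I'll raise the cup, turn it upright and carry it back.

```bash
python3 -m inch '[0,0,3,0,0,0,1,0,0,3,-5,-0.5,0,1,0,-0.5,1,-10,-1,0,1,0,-1,0,-10,-1,0,1,0,-1,0,-10,-1,0,1]'; python3 -m inch '[0,-2,0,-10,-1,0,1,0,-3,0,-10,-1,0,1,0,-3,0,-10,-1,0,1,0,-3,0,-10,-1,0,1,0,-3,0,-10,-1,0,1]';python3 -c "
from h import *
print(sensors.sense()['joints'].round(3))"
```

```text
time: 9.78
eef_pos: [539.0, -28.4, 208.1]
tcp_rot: [[0.07, -0.994, -0.083], [-0.467, -0.106, 0.878], [-0.881, -0.022, -0.472]]
ft_force: [-0.0, -0.1, -1.8]
gripper_width: 12.2
time: 10.4
eef_pos: [538.3, -173.4, 213.0]
tcp_rot: [[0.124, -0.992, -0.009], [-0.978, -0.124, 0.17], [-0.169, -0.012, -0.985]]
ft_force: [0.1, 0.5, -2.4]
gripper_width: 12.3
[-0.515 -0.029  1.733  0.144  1.531  0.918]
```

```bash
python3 -m inch '[-3,-3,-1,-5,-0.5,2,1,-3,-3,-2,-4,-0.5,2,1,-3,-3,-2,0,0,2,1,-3,-3,-2,0,0,2,1,-1.8,-2.5,-2,0,0,1,1]'; python3 -m inch '[0,0,-1,0,0,0,1,0,0,-1,0,0,0,1,0,0,-0.5,0,0,0,1,0,0,0,0,0,0,1,0,0,0,0,0,0,1]'
```

```text
time: 11.02
eef_pos: [397.4, -318.9, 126.0]
tcp_rot: [[0.291, -0.957, 0.009], [-0.957, -0.291, 0.007], [-0.004, -0.011, -1.0]]
ft_force: [0.7, -1.0, -1.3]
gripper_width: 12.4
time: 11.65
eef_pos: [397.2, -317.0, 99.4]
tcp_rot: [[0.291, -0.957, 0.008], [-0.957, -0.29, 0.01], [-0.007, -0.011, -1.0]]
ft_force: [0.6, -0.3, -1.6]
gripper_width: 11.8
```

```bash
python3 -m inch '[0,0,-2,0,0,0,1,0,-0.3,-2,0,0,0,1,0,0,-1.2,0,0,0,1,0,0,-0.3,0,0,0,1,0,0,0,0,0,0,1]'; python3 -m inch '[0,0,-0.4,0,0,0,1,0,0,-0.2,0,0,0,1,0,0,0,0,0,0,1,0,0,0,0,0,0,1,0,0,0,0,0,0,1]'
```

```text
time: 12.28
eef_pos: [400.1, -321.1, 46.6]
tcp_rot: [[0.293, -0.956, 0.013], [-0.956, -0.293, 0.006], [-0.002, -0.014, -1.0]]
ft_force: [-0.1, 0.3, -0.8]
gripper_width: 12.3
time: 12.9
eef_pos: [401.1, -322.0, 42.1]
tcp_rot: [[0.293, -0.956, 0.015], [-0.956, -0.293, 0.003], [0.001, -0.016, -1.0]]
ft_force: [-0.5, 0.9, -1.1]
gripper_width: 12.0
```

```bash
python3 -m inch '[0,0,-0.5,0,0,0,1,0,0,-0.2,0,0,0,1,0,0,0,0,0,0,1,0,0,0,0,0,0,1,0,0,0,0,0,0,1]'; python3 -m inch '[0,0,-0.3,0,0,0,1,0,0,-0.1,0,0,0,1,0,0,0,0,0,0,1,0,0,0,0,0,0,1,0,0,0,0,0,0,1]'
```

```text
time: 13.52
eef_pos: [401.0, -321.9, 34.5]
tcp_rot: [[0.293, -0.956, 0.015], [-0.956, -0.293, 0.004], [0.001, -0.016, -1.0]]
ft_force: [-0.4, 0.0, -1.9]
gripper_width: 12.5
time: 14.15
eef_pos: [401.5, -322.5, 31.4]
tcp_rot: [[0.293, -0.956, 0.016], [-0.956, -0.293, 0.003], [0.002, -0.016, -1.0]]
ft_force: [-0.3, 0.5, 1.0]
gripper_width: 12.0
```

```bash
python3 -m inch '[0,0,0,0,0,0,0.4,0,0,0,0,0,0,0.2,0,0,0,0,0,0,0,0,0,0,0,0,0,0,0,0,0,0,0,0,0]'; python3 -m inch '[0,0,1,0,0,0,0,0,0,3,0,0,0,0,0,0,4,0,0,0,0,0,0,4,0,0,0,-0.5,0,0,3,0,0,0,-1]'
```

```text
time: 14.78
eef_pos: [401.9, -322.7, 31.5]
tcp_rot: [[0.293, -0.956, 0.017], [-0.956, -0.293, 0.002], [0.003, -0.017, -1.0]]
ft_force: [-0.1, -0.0, 0.2]
gripper_width: 42.4
time: 15.4
eef_pos: [400.0, -320.7, 185.3]
tcp_rot: [[0.292, -0.956, 0.014], [-0.956, -0.292, 0.006], [-0.001, -0.015, -1.0]]
ft_force: [0.3, -0.1, -0.5]
gripper_width: 77.0
```

```bash
python3 -m inch '[1.5,5,0.5,0,0,-2,-1,1.5,5,0.5,0,0,-2,-1,1.5,5,0,0,0,-2,-1,1.5,5,0,0,0,-2,-1,1.5,4,0,0,0,-2,-1]'; python3 -m inch '[1,3,0,0,0,-0.7,-1,0,0,0,0,0,0,-1,0,0,0,0,0,0,-1,0,0,0,0,0,0,-1,0,0,0,0,0,0,-1]'; python3 - <<'E'
from h import *
c=grab('wrist','w4')
E
```

```text
time: 16.02
eef_pos: [478.1, -78.3, 205.9]
tcp_rot: [[0.109, -0.994, 0.027], [-0.994, -0.109, -0.007], [0.01, -0.026, -1.0]]
ft_force: [0.3, -1.2, 0.3]
gripper_width: 85.3
time: 16.65
eef_pos: [488.5, -47.1, 208.5]
tcp_rot: [[0.099, -0.995, 0.03], [-0.995, -0.099, -0.009], [0.012, -0.029, -0.999]]
ft_force: [0.5, -0.5, -0.4]
gripper_width: 85.7
```

View pics/w4.png

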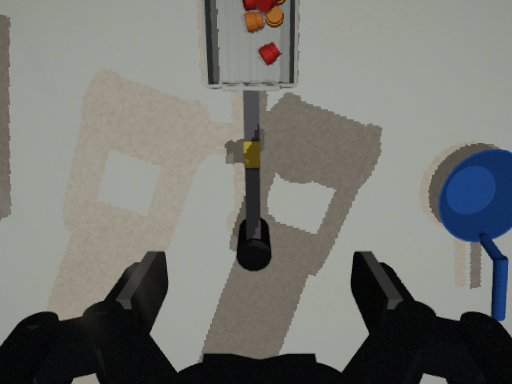

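The wrist view shows the band at (252,154) and the bar from (251,90) to (254,240). The plugs are in the basket and the empty blue cup stands upright at (475,195).

```bash
python3 - <<'E'
from h import *
c=load('w4');s=sensors.sense();im=cv2.cvtColor(c['image'],cv2.COLOR_RGB2HSV)
m=cv2.inRange(im[130:180,230:275],(15,120,60),(38,255,255));k,_=cv2.findContours(m,0,2);k=max(k,key=cv2.contourArea)
r=cv2.minAreaRect(k);x,y=np.array(r[0])+[230,130];print(r)
B=plane(c,[[x,y]],62)[0];print('band',B.round(1))
g=c['image'].max(2).astype(int)
pts=[]
for v in list(range(100,138))+list(range(172,215)):
    i=np.nonzero(g[v,235:275]<110)[0]+235
    if len(i)>8: pts.append([i.mean(),v,np.ptp(i)])
pts=np.array(pts);P=plane(c,pts[:,:2],62);print(np.median(pts[:,2]));v=cv2.fitLine(P[:,:2].astype(np.float32),2,0,.01,.01).ravel();print(v,'yaw',np.degrees(np.arctan2(v[1],v[0]))%180)
print('rel foot top',plane(c,[[254,254]],66).round(1))
q=np.array(s['tcp_rot']);print('tool yaw',np.degrees(np.arctan2(q[1,0],q[0,0]))+90, s['eef_pos'].round(1))
for z in (62,55): print(plane(c,[[x,y]],z).round(1))
E
```

```text
((21.0, 24.0), (26.0, 16.0), 90.0)
band [511.1 -39.2  62. ]
16.0
[ 9.9570924e-01  9.2537329e-02  5.0630411e+02 -4.0810452e+01] yaw 5.309594
rel foot top [[412.9 -51.1  66. ]]
tool yaw 5.6559628168301685 [488.6 -47.1 208.5]
[[511.1 -39.2  62. ]]
[[509.8 -39.2  55. ]]
```

```bash
python3 -m inch '[1.2,0.4,-2,0.5,1.7,0,-1,1.0,0.4,-3,0,0,0,-1,0,0,-3,0,0,0,-0.3,0,0,-3,0,0,0,-0.3,0,0,0,0,0,0,-0.3]'
```

```text
time: 17.32
eef_pos: [511.3, -41.8, 96.8]
tcp_rot: [[0.094, -0.996, 0.002], [-0.996, -0.094, -0.001], [0.002, -0.002, -1.0]]
ft_force: [0.4, 0.2, 0.4]
gripper_width: 55.4
```

```bash
python3 -m inch '[0,0,0,0,0,0,-0.3,0,0,0,0,0,0,-0.3,0,0,0,0,0,0,-0.3,0,0,0,0,0,0,-0.3,0,0,0,0,0,0,-0.3]'
```

```text
time: 17.95
eef_pos: [514.5, -43.0, 102.3]
tcp_rot: [[0.093, -0.996, 0.011], [-0.996, -0.093, -0.003], [0.004, -0.01, -1.0]]
ft_force: [-0.4, -0.5, -0.2]
gripper_width: 55.7
```

```bash
python3 -m inch '[-0.3,0.3,-2,0.2,0.6,0,-0.3,0,0,-2,0,0,0,-0.3,0,0,-1.6,0,0,0,-0.2,0,0,-0.5,0,0,0,0,0,0,0,0,0,0,0]'
```

```text
time: 18.58
eef_pos: [509.3, -39.0, 35.6]
tcp_rot: [[0.093, -0.996, -0.004], [-0.996, -0.093, 0.002], [-0.002, 0.004, -1.0]]
ft_force: [-0.1, 0.9, -0.2]
gripper_width: 42.6
```

Aligned with the band, so I'll close the gripper.

```bash
python3 -m inch '[0.1,0,0,0,0,0,0.3,0,0,0,0,0,0,1,0,0,0,0,0,0,1,0,0,0,0,0,0,1,0,0,0,0,0,0,1]'; python3 -m inch '[0,0,0.5,0,0,0,1,0,0,0.7,0,0,0,1,0,0,0.7,0,0,0,1,0,0,0.5,0,0,0,1,0,0,0,0,0,0,1]'; python3 - <<'E'
from h import *
c=grab('scene','s2');w=grab('wrist','w5');s=sensors.sense();print(s['ft_torque'].round(3),s['ft_force'].round(2))
a=cv2.resize(c['image'][140:240,190:340],None,fx=2.6,fy=2.6,interpolation=cv2.INTER_CUBIC)
cv2.imwrite('pics/p3.png',np.hstack([a,cv2.resize(w['image'],(347,260))])[:,:,::-1])
E
```

```text
time: 19.2
eef_pos: [511.2, -39.4, 36.7]
tcp_rot: [[0.093, -0.996, -0.002], [-0.996, -0.093, 0.001], [-0.001, 0.002, -1.0]]
ft_force: [1.6, -0.5, -2.6]
gripper_width: 13.1
time: 19.82
eef_pos: [509.3, -38.9, 60.7]
tcp_rot: [[0.094, -0.996, -0.006], [-0.996, -0.094, 0.001], [-0.002, 0.006, -1.0]]
ft_force: [0.3, 0.5, -4.7]
gripper_width: 13.1
[ 0.045 -0.     0.066] [ 0.49  0.27 -5.53]
```

View pics/p3.png

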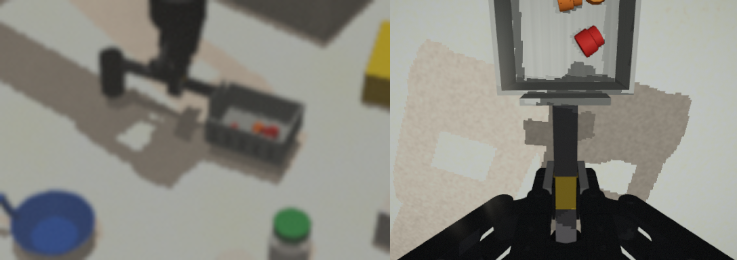

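The carrier is off the bench: 5.5 N, roughly level, with the plugs in the basket. Next is the lift and transfer to the tank.

```bash
python3 -m inch '[0,0,1.5,0,0.3,0,1,0,0.5,2,0,0,0,1,-0.5,1.5,2.5,0,0,-1,1,-1,2.5,2.5,0,0,-1,1,-1,3,2,0,0,-1,1]'; python3 -m inch '[-1,3,1,0,0,-1,1,-1,3,0.5,0,0,-1,1,-1,3,0,0,0,-1,1,-1,3,0,0,0,-1,1,-1,3,0,0,0,-1,1]'; python3 -m inch '[-0.8,3,0,0,0,-1,1,-0.5,2.5,0,0,0,-1,1,-0.5,1.5,0,0,0,0,1,0,0,0,0,0,0,1,0,0,0,0,0,0,1]'
```

```text
time: 20.55
eef_pos: [482.3, 36.7, 169.4]
tcp_rot: [[0.036, -0.999, -0.016], [-0.999, -0.036, 0.003], [-0.004, 0.016, -1.0]]
ft_force: [1.1, -0.0, -5.6]
gripper_width: 12.8
time: 21.18
eef_pos: [432.6, 191.4, 193.4]
tcp_rot: [[-0.056, -0.998, -0.004], [-0.998, 0.055, 0.005], [-0.005, 0.004, -1.0]]
ft_force: [0.1, -0.8, -5.3]
gripper_width: 12.5
time: 21.8
eef_pos: [413.4, 264.6, 196.9]
tcp_rot: [[-0.088, -0.996, -0.001], [-0.996, 0.088, 0.005], [-0.005, 0.001, -1.0]]
ft_force: [-0.3, 0.1, -5.1]
gripper_width: 12.8
```

```bash
python3 -m inch '[-0.3,1.5,-0.3,0,0,0,1,-0.4,2,-0.3,0,0,0,1,-0.3,2,-0.4,0,0,-0.5,1,-0.2,1,-0.3,0,0,0,1,0,0,0,0,0,0,1]'; python3 - <<'E'
from h import *
t=grab('top','t3');s=grab('scene','s3');w=grab('wrist','w6')
a=cv2.resize(t['image'][140:260,40:180],None,fx=4,fy=4,interpolation=cv2.INTER_CUBIC)
b=cv2.resize(s['image'][80:170,210:360],None,fx=1.6,fy=1.6);b=cv2.copyMakeBorder(b,0,480-b.shape[0],0,0,0)
w6=cv2.resize(w['image'],(240,180));b[200:380]=w6
cv2.imwrite('pics/p4.png',np.hstack([a,b])[:,:,::-1])
E
```

```text
time: 22.42
eef_pos: [401.4, 331.1, 182.6]
tcp_rot: [[-0.101, -0.995, -0.002], [-0.995, 0.101, 0.005], [-0.004, 0.002, -1.0]]
ft_force: [0.7, -0.2, -5.7]
gripper_width: 13.1
```

View pics/p4.png

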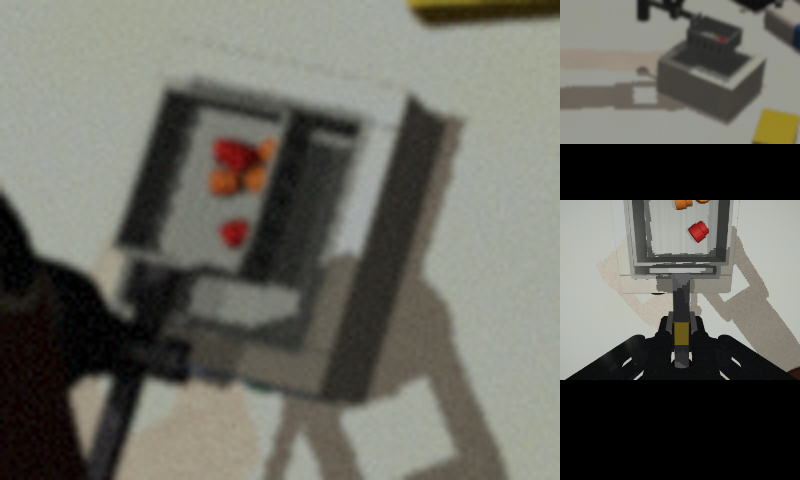

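The top crop shows the basket over the tank opening with the plugs inside, apparently level. I'll use a large wrist view for the fine alignment.

```bash
python3 -c "
import cv2
a=cv2.imread('pics/w6.png')[0:190,110:400]
cv2.imwrite('pics/p5.png',cv2.resize(a,None,fx=2.7,fy=2.7,interpolation=cv2.INTER_CUBIC))"
```

```text
(no output)
```

View pics/p5.png

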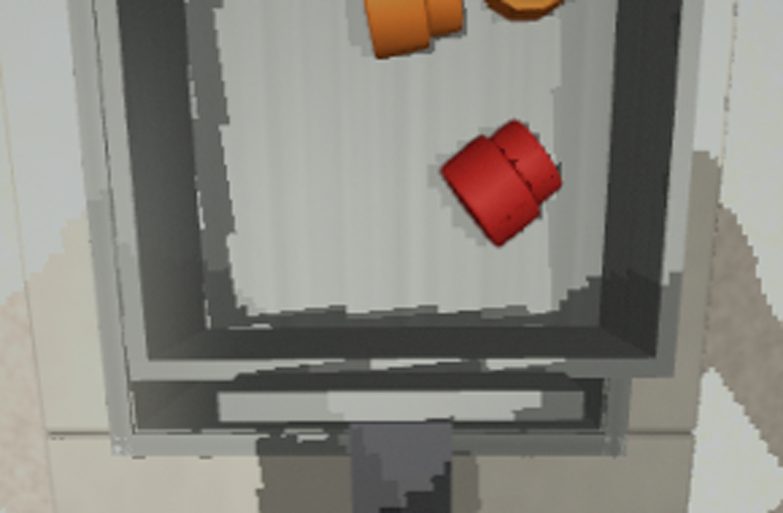

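The crop shows the basket rim's front corners at about (132,380) and (675,375), and the tank mouth's front edge with its bezel at y ≈ 433–455, between about (112,455) and (627,455).

```bash
python3 - <<'E'
from h import *
c=load('w6');o=np.array([110,0]);s=sensors.sense();print(s['eef_pos'].round(1),s['time'])
f=lambda q,z:plane(c,(np.array(q,float)+.0)/2.7+o,z)
def show(n,q,z):
    P=f(q,z);d=P[0]-P[1];print(n,P[:,:2].round(1).tolist(),'w',np.linalg.norm(d).round(1),'mid',P[:2].mean(0).round(1),'yaw',np.round(np.degrees(np.arctan2(d[1],d[0]))-90,1))
zb=s['eef_pos'][2]-36.7+45
show('basket rim front',[[132,380],[675,375]],zb)
show('bezel outer',[[112,455],[627,455]],100)
show('bezel inner',[[132,432],[605,432]],100)
show('case',[[50,432],[692,432]],100)
# expected carrier
R=s['tcp_rot'];x=-R[:,1];print('expected front mid',(s['eef_pos']+x*59)[:2].round(1),'x',x.round(3))
# tank prediction from t0 edges
a=np.radians(-5.65);X=np.array([np.cos(a),np.sin(a)]);print('t0 mouth front mid',(np.array([511,327])-80*X).round(1))
# t3 top: tank corners again & carrier rim far corners
t=load('t0')
im=t['image'].max(2).astype(float)
q=np.array([[122,75],[230,100],[190,242],[77,215]])/2.5+[40,130]
for i in range(4):
    A,B=q[i],q[(i+1)%4];u=(B-A)/np.linalg.norm(B-A);n=np.array([-u[1],u[0]]);pts=[]
    for k in np.linspace(.15,.85,30):
        p=A+k*(B-A);ss=np.arange(-4,4.01,.25);xy=(p+ss[:,None]*n).astype(np.float32)
        v=cv2.remap(im.astype(np.float32),xy[:,0].reshape(-1,1),xy[:,1].reshape(-1,1),1).ravel()
        g=np.gradient(v); j=np.argmax(-g);pts.append(xy[j])   # bright->dark inward
    P=plane(t,np.array(pts),100)[:,:2].astype(np.float32);v=cv2.fitLine(P,cv2.DIST_HUBER,0,.01,.01).ravel();print('edge',i,np.round(v,2),np.degrees(np.arctan2(v[1],v[0])).round(1))
E
```

```text
[401.9 330.4 183.1] 22.575
basket rim front [[463.9, 366.1], [456.2, 282.9]] w 83.6 mid [460.1 324.5 191.4] yaw -5.3
bezel outer [[431.7, 406.1], [417.8, 269.4]] w 137.4 mid [424.7 337.7 100. ] yaw -5.8
bezel inner [[437.3, 399.5], [424.6, 275.0]] w 125.1 mid [431.  337.2 100. ] yaw -5.8
case [[439.6, 421.4], [422.3, 252.0]] w 170.3 mid [431.  336.7 100. ] yaw -5.8
expected front mid [460.6 324.4] x [ 0.995 -0.102 -0.001]
t0 mouth front mid [431.4 334.9]
edge 0 [1.1000e-01 9.9000e-01 5.8861e+02 3.1924e+02] 83.7
edge 1 [ 9.9000e-01 -1.1000e-01  5.0424e+02  2.6294e+02] -6.3
edge 2 [1.7000e-01 9.9000e-01 4.2976e+02 3.3899e+02] 80.1
edge 3 [ 1.0000e+00 -1.0000e-01  5.1688e+02  3.9403e+02] -5.7
```

The measurements agree: mouth front edge 125.1 mm wide, yaw −5.8°, centre ≈ (510.5, 328.7). The basket centre is at about (515, 319). I'll correct that and come down 1 cm.

```bash
python3 -m inch '[-0.2,0.4,-0.4,0,0,0,1,-0.2,0.4,-0.4,0,0,0,1,0,0.2,-0.2,0,0,0,1,0,0,0,0,0,0,1,0,0,0,0,0,0,1]'; python3 -m inch '[0,0,0,0,0,0,1,0,0,0,0,0,0,1,0,0,0,0,0,0,1,0,0,0,0,0,0,1,0,0,0,0,0,0,1]'
```

```text
time: 23.2
eef_pos: [398.0, 340.2, 172.6]
tcp_rot: [[-0.104, -0.995, -0.0], [-0.995, 0.104, 0.005], [-0.005, 0.001, -1.0]]
ft_force: [-0.3, 0.9, -5.0]
gripper_width: 12.8
time: 23.82
eef_pos: [398.3, 340.2, 173.1]
tcp_rot: [[-0.104, -0.995, 0.0], [-0.995, 0.104, 0.005], [-0.005, 0.0, -1.0]]
ft_force: [0.0, -0.4, -5.3]
gripper_width: 12.8
```

```bash
python3 - <<'E'
from h import *
t=grab('top','t4');s=grab('scene','s4');w=grab('wrist','w7')
st=sensors.sense();R=np.array(st['tcp_rot']);o=st['eef_pos']-[0,0,36.7];x=-R[:,1];x[2]=0;x/=np.linalg.norm(x);y=np.array([-x[1],x[0],0]);z=np.array([0,0,1.])
L=lambda a,b,h:o+(114+a)*x+b*y+h*z
rim=np.array([L(a,b,45) for a,b in((55,42),(55,-42),(-55,-42),(-55,42))]);foot=np.array([L(-215+18*np.cos(k),18*np.sin(k),h) for h in(0,66) for k in np.linspace(0,6.28,25)])
out=[]
for c,(x0,y0,x1,y1),f in((t,(40,140,160,290),3.3),(s,(210,70,350,170),2.8)):
    a=cv2.resize(c['image'][y0:y1,x0:x1],None,fx=f,fy=f,interpolation=cv2.INTER_CUBIC)
    tr=lambda P:((proj(c,P)-[x0,y0]+.5)*f).astype(int)
    cv2.polylines(a,[tr(rim)],True,(0,255,0),1)
    for q in(foot[:25],foot[25:]):cv2.polylines(a,[tr(q)],True,(0,255,255),1)
    out.append(a)
h=max(a.shape[0] for a in out)
cv2.imwrite('pics/p6.png',np.hstack([cv2.copyMakeBorder(a,0,h-a.shape[0],0,0,0) for a in out])[:,:,::-1])
E
```

```text
(no output)
```

View pics/p6.png

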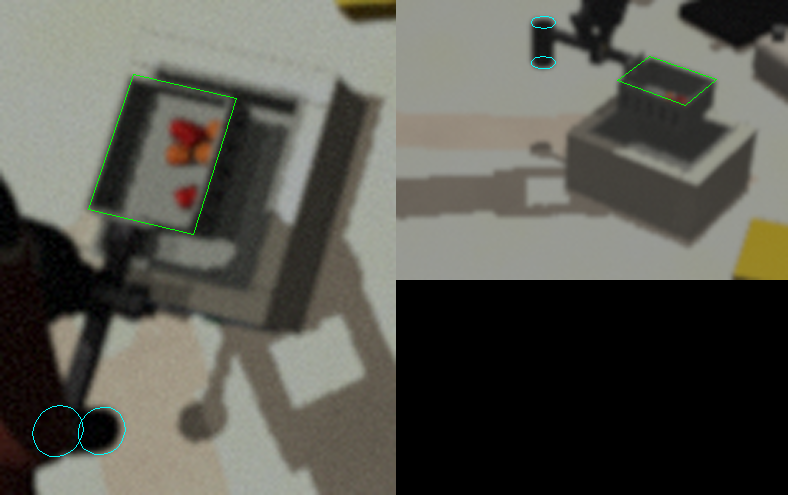

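The level-carrier outlines match both the basket rim and the foot in both views, so it hangs level and centred. The plugs lie inside the basket.

```bash
python3 -c "
from plant import ticket
print(ticket.sign_off())"
```

```text
the job is handed in; nothing more can be done
None
```

I poured the six plugs into the basket, stood the empty blue cup upright close to where it was, and handed the job in at about 24 s. The arm still holds the loaded carrier by the yellow band over the tank.

**Position:** The underside is about 136 mm above the bench, roughly 36 mm above the tank rim. The basket centre works out at about (512, 328), against a mouth centre measured at about (510.5, 328.7). The two headings match to within about 0.5° (tool −6.0°, tank −5.8°).

**Level and still:** The outline I predicted for a level carrier matched the basket rim and foot in both the top and scene views. The tool moved less than 1 mm over the last 0.6 s, with a steady wrist load of about 5.3 N.

**Plugs:** The wrist view showed the cup empty after pouring, and no plug was seen outside the basket. In the final top view the plugs lie partly on top of each other, so I could not count all six cleanly.

**What did not go to plan or was not fully checked:**
- **Cup grip:** My first grip on the handle was too high, so I reopened and gripped lower before lifting.
- **Tank position:** The top and wrist views disagreed by about 2 mm in y on the mouth centre. I aimed between them, closer to the wrist value.
- **Other things on the bench:** I did not measure the bystanders' positions again at the end. No contact force showed during the moves.

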